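# Hold the hidden head of the loose bolt

## Task

One of the two black wing nuts on the front of the slide-drying bracket has been backed off and stands well clear of the blue rack. Reach down from above into the gap behind the bracket's front plate, take the hex head of that same bolt firmly across two flats and keep it from turning, so that a colleague can tighten the nut; finish while still gripping the head. Do not turn the bolt beyond the little it needs to settle between the fingers, do not touch the other bolt's head, do not push hard on the bracket, and leave the things standing around where they are.

Things in the scene. Friction and masses are not known exactly. Their poses are not given: they have to be found in the camera images.
- bracket: immovable channel bracket: two upright aluminium plates 240 mm long (y), 4 mm thick, 105 mm high, with an open-ended 46 mm gap between them (x -22 to +24 mm), on a 5 mm foot 290 mm long. A blue slide rack, 95 mm high, is on the front plate and reaches to x -74 mm. Origin on the worktop at the middle, 1 mm ahead of the gap's middle; x away from the robot at yaw 0, y along the plates.
- nut_loose: black wing nut, 56 mm over its wings, backed off: a 16 mm length of brass thread shows between it and the washer on the rack. Origin: on its bolt's axis at the rack's front face, 30 mm in front of the centre of that bolt's head. It may be on either bolt. Fixed.
- nut_tight: black wing nut of the same kind, screwed home against the washer, on the other bolt. Origin likewise: on its bolt's axis at the rack's front face, 30 mm in front of the head's centre. Fixed.
- head_left (a point): centre of the left (+y) bolt's steel hex head: 20 mm across flats, 16 mm long along the bolt axis (bracket x), in the gap 22 mm behind the front plate and 24 mm before the rear one, 75 mm above the worktop, 30 mm below the plates' top edges, 52 mm to +y of the bracket's middle; seen only from above. A black sleeve, 14 mm in diameter, fills the 14 mm between head and front plate.
- head_right (a point): centre of the right (-y) bolt's steel hex head: 20 mm across flats, 16 mm long along the bolt axis (bracket x), in the gap 22 mm behind the front plate and 24 mm before the rear one, 75 mm above the worktop, 30 mm below the plates' top edges, 52 mm to -y of the bracket's middle; seen only from above. A black sleeve, 14 mm in diameter, fills the 14 mm between head and front plate.
- bolt_left (a joint): angle of the left bolt (rad), positive by the right-hand rule about bracket +x. At 0 two flats stand upright and face along bracket +y and -y, square to fingers that come straight down and close along y; starts within 0.2 of that. It turns stiffly (0.04 N m of friction); a squeezed head settles square to the pads.
- bolt_right (a joint): angle of the right bolt (rad), positive by the right-hand rule about bracket +x. At 0 two flats stand upright and face along bracket +y and -y, square to fingers that come straight down and close along y; starts within 0.2 of that. It turns stiffly (0.04 N m of friction); a squeezed head settles square to the pads.
- cup_orange: sample cup with an orange lid, 58 mm across, 61 mm high, loose, a bystander to the left; origin at the centre of its underside.
- cup_blue: sample cup with a blue lid, 58 mm across, 61 mm high, loose, a bystander to the right; origin at the centre of its underside.
- timer: white countdown timer, 64x62x18 mm, loose, a bystander to the right; origin at the centre of its underside.
- counter: round white tally counter with a ring, 79x54x24 mm, loose, a bystander to the left; origin at the centre of its underside.

How it is judged:
At the end, for the whole second after the job is handed in: The fingers grip the head of the bolt whose nut is backed off, with more than 12 N on it and the middle of the pads within 16 mm of the head's centre; the bolt stands still (below 0.05 rad/s) and within 0.4 rad of flats upright (((horizontal distance between nut_loose and bolt_left below 0.06 m and distance between the grasp point and bolt_left below 0.016 m and contact force between the fingers and bolt_left above 12 N and velocity of joint bolt_left between -0.05 and 0.05 rad/s and value of joint bolt_left between -0.4 and 0.4 rad) or (horizontal distance between nut_loose and bolt_right below 0.06 m and distance between the grasp point and bolt_right below 0.016 m and contact force between the fingers and bolt_right above 12 N and velocity of joint bolt_right between -0.05 and 0.05 rad/s and value of joint bolt_right between -0.4 and 0.4 rad))); the arm keeps its last pose, push and grip.
It fails at once if a bolt is turned more than 0.4 rad away from flats upright (value of joint any of bolt_left, bolt_right above 0.4 rad or value of joint any of bolt_left, bolt_right below -0.4 rad).
It fails at once if the robot touches the head of the bolt whose nut is tight ((horizontal distance between nut_loose and bolt_left below 0.06 m and contact force between the arm and bolt_right above 1 N) or (horizontal distance between nut_loose and bolt_right below 0.06 m and contact force between the arm and bolt_left above 1 N) or (horizontal distance between nut_loose and bolt_left below 0.06 m and contact force between the fingers and bolt_right above 1 N) or (horizontal distance between nut_loose and bolt_right below 0.06 m and contact force between the fingers and bolt_left above 1 N)).
It fails at once if the bracket is pushed with more than 20 N (contact force between any of the arm, the fingers and bracket above 20 N).
It fails at once if a cup, the timer or the counter is shifted by more than 25 mm (distance of any of cup_orange, cup_blue, timer, counter from where it was at the start of the episode above 0.025 m).
It also fails if it takes over 35 s, if anything falls off the work surface, if the arm or the gripper's body presses on something with over 40 N, if the wrist force passes 120 N, or if a joint passes its speed limit or range.

## Robot

A 6-joint arm with a two-finger parallel gripper is mounted at the origin on a cart in front of the work surface, level with it; the furniture and walls round the work are solid. World frame = base frame: x ahead of the robot, y to its left, z up, the work surface at z = 0. Lengths are in m, angles in rad, forces in N, time in s.
With the tool pointing down it reaches from about 0.275 to 0.975 m from the base axis. Payload 8.4 kg.
Tool frame: the origin (TCP) lies at the very end of the fingers, on their centre line; the grasp point (between the pads) lies 19 mm behind it; z points along the fingers, y is the line along which they close (so a half turn about z gives the same grasp; the last joint's range is limited). The gripper opens to 92 mm and grips with 3 to 60 N. Pads are 20 mm wide; open, the fingers measure 128 mm over their backs; the gripper's body (75 mm by 189 mm) begins 69 mm behind the grasp point.
Start: joints at [1.332, 0.353, 1.633, -0, 1.155, -0.002], TCP at [0.147, 0.608, 0.176] pointing down, gripper open.
Joint ranges: [-2.63, 2.63], [-0.92, 2.1], [0.06, 2.66], [-1.3, 4.44], [0, 2.69], [-3.02, 3.02]. Speed limits (rad/s): [2.22, 2.22, 2.79, 3.14, 3.14, 3.14].

## Interface

Orientations are given as a unit quaternion [x, y, z, w].
In Python, from rig import bot, optics gives the robot as it stands. The module is installed in compiled form; this text tells all that it offers.
- The arm moves only by the shell command python3 -m handwheel 'ROWS' [FORCE]. ROWS is JSON, a list of rows, each a list of 7 numbers: the closure, from 0 (fully open) to 1 (shut), then the shift along the tool's x, y, z in mm, then the turn, a rotation vector about the tool's x, y, z in rad. In form: [[fingers, dx, dy, dz, ax, ay, az], ...]. A call has 1 to 20 rows; each row shifts and turns the commanded pose from where the row before left it, along the tool's axes as they then stand; what a row does not reach is not made up. A row lasts 1/10 s, in which the tool goes at most 50 mm and 8.59 degrees, less where a joint would pass 70% of its speed; a pose out of reach is approached as far as the arm can. A call is refused whole if a number of a shift passes 50 or a number of a turn 0.15, either way. A call with a gripper value outside its range is refused whole. The fingers move at their own pace and stop on an object; FORCE is the grip in N (left out, the last holds). Time passes only in rows, so rows that do not move let the fingers close. It gives the time, the measured TCP pose, the force, the opening and the grip force at its end, in the units of the state.
- bot.observe(): the state, without advancing time (a new reading comes with each control period).
- optics.camera(name): name is "side" or "top" or "wrist"; returns a dict with "img" (400x640x3 uint8, red, green, blue), "mtx" (3x3 intrinsics, pixels), "extrinsics" (4x4, takes a point from world to camera coordinates). Camera axes: x right, y down, z forward; pixel columns grow to the right and rows downward; lengths in m; the calibration is good to about 2 mm. A picture is of the moment at which its call begins. There is no depth.
- bot.finish_job(): hands the job in; it is judged then, once.
The state is a dict: "t": time; "q": joint angles; "joint_vel": joint speeds; "tau": joint torques, N m; "eef_pos": TCP position; "tcp_rot": TCP orientation; "contact_force": force on the tool from outside, world axes, zero at the start; "ft_torque": the same for the moment, N m; "width": finger opening in m; "grip_force": force on a finger pad.
Only numpy, scipy, OpenCV 4.12 (cv2) and the standard library are available. Lean on these libraries where they do the work, as an engineer would, in place of code of your own. Each camera call takes 0.05 s, during which the arm holds its last target. There are 200 camera calls.

## Working session

There is one attempt and no reset: what is moved stays moved. The work goes in short steps, Python scripts to look and compute and a shell command to move; the robot and the scene stay as the last step left them, time stands still between calls to the robot, and variables do not carry over. Pictures are saved under pics/ and viewed, at most 10 in all, crops included, and the job is handed in when it is done.

```bash
mkdir -p pics; python3 - <<'E'
from rig import bot, optics
import cv2, numpy as np
s=bot.observe(); print({k:np.round(v,3).tolist() for k,v in s.items()})
for n in ["side","top"]:
    c=optics.camera(n); cv2.imwrite(f"pics/{n}0.png",c["img"][:,:,::-1]); print(n,c["mtx"].tolist(),np.round(c["extrinsics"],4).tolist())
E
```

```text
{'t': 0.0, 'q': [1.332, 0.354, 1.634, 0.0, 1.155, -0.002], 'joint_vel': [-0.0, -0.0, 0.002, 0.003, -0.0, 0.0], 'tau': [-0.001, -59.382, -33.422, 0.07, 0.023, -0.0], 'eef_pos': [0.146, 0.607, 0.176], 'tcp_rot': [0.118, 0.993, -0.001, -0.0], 'contact_force': [-0.284, 0.005, 0.341], 'ft_torque': [0.056, 0.008, 0.036], 'grip_force': 0.0, 'width': 0.092}
side [[390.9364456178731, 0.0, 323.72196907488876], [0.0, 390.9364456178731, 193.58087227438975], [0.0, 0.0, 1.0]] [[-0.8875, -0.4606, 0.0135, 0.4459], [-0.1881, 0.3355, -0.923, 0.1472], [0.4207, -0.8217, -0.3844, 0.9039], [0.0, 0.0, 0.0, 1.0]]
top [[413.96889319562104, 0.0, 319.1931327193544], [0.0, 413.96889319562104, 192.89283296848467], [0.0, 0.0, 1.0]] [[0.0235, -0.9996, 0.0185, 0.0011], [-0.9928, -0.0255, -0.1167, 0.4728], [0.1171, -0.0156, -0.993, 1.0323], [0.0, 0.0, 0.0, 1.0]]
```

View pics/top0.png

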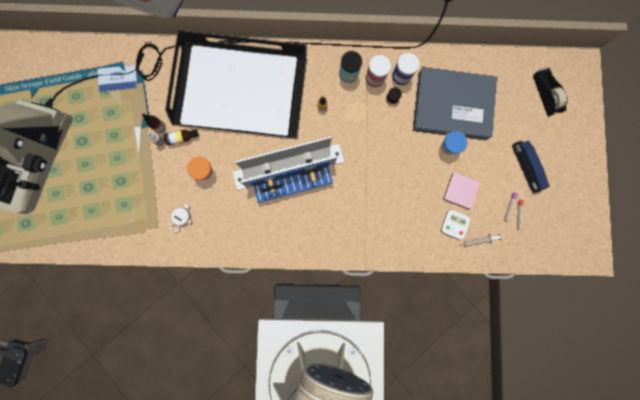

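View pics/side0.png

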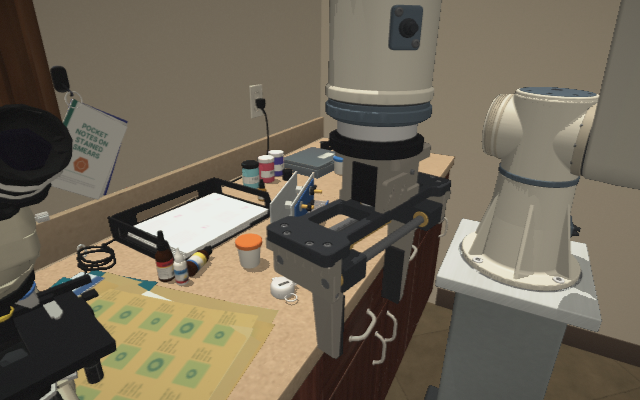

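The top view shows the bracket at about (288,168), yawed, with both heads in the gap near (266,167) and (310,157). The orange cup is at (200,168), the counter at (181,216), the blue cup at (456,143) and the timer at (456,224). The side view shows the gripper hiding much of the scene. I'll zoom in on the bracket.

```bash
python3 - <<'E'
import cv2
a=cv2.imread("pics/top0.png")[130:215,225:350]
cv2.imwrite("pics/topz.png",cv2.resize(a,None,fx=6,fy=6,interpolation=cv2.INTER_CUBIC))
E
```

```text
(no output)
```

View pics/topz.png

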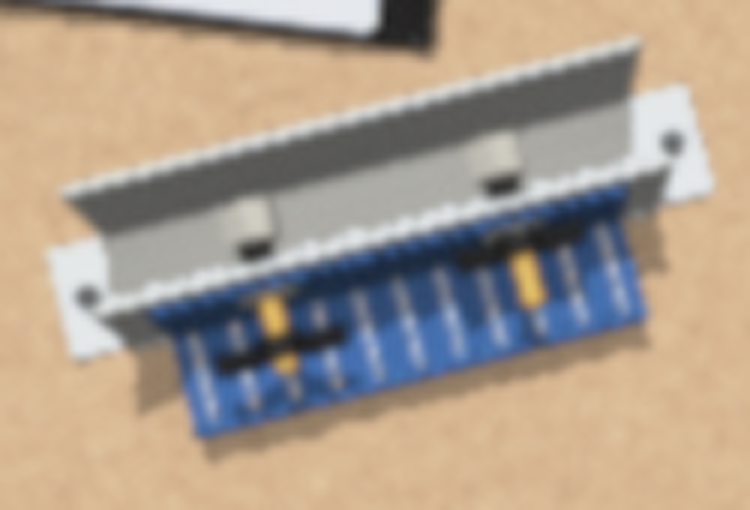

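The crop shows brass between washer and nut on the left (+y) bolt, with its nut at (285,345). The right nut sits against the rack at (520,243), so the target is the left head at crop (254,219). Next I'll cast rays.

```bash
cat > h.py <<'E'
import numpy as np
def ray(c,u,v,z):
    R=c["extrinsics"][:3,:3];t=c["extrinsics"][:3,3];C=-R.T@t
    d=R.T@np.linalg.inv(c["mtx"])@[u,v,1.];return C+d*(z-C[2])/d[2]
E
python3 - <<'E'
from rig import bot,optics
from h import *
c=optics.camera("top")
f=lambda a,b,z:ray(c,225+(a+.5)/6-.5,130+(b+.5)/6-.5,z)
P={k:f(*v) for k,v in dict(rl=(65,190,.105),rr=(638,42,.105),fl=(100,310,.105),fr=(668,170,.105),hl=(254,221,.084),hr=(497,158,.084),holeL=(87,297,.005),holeR=(672,143,.005)).items()}
for k,v in P.items(): print(k,np.round(v,4))
for a,b in(("rl","rr"),("fl","fr"),("hl","hr"),("holeL","holeR")):
    d=P[a]-P[b];print(a,np.linalg.norm(d),np.arctan2(-d[0],d[1]),(P[a]+P[b])/2)
for n,u,v,z in(("orange",200,168,.061),("counter",181,216,.02)): print(n,ray(c,u,v,z))
E
```

```text
rl [0.5344 0.2155 0.105 ]
rr [ 0.601  -0.0111  0.105 ]
fl [0.4866 0.1995 0.105 ]
fr [ 0.549  -0.0242  0.105 ]
hl [0.5277 0.1425 0.084 ]
hr [0.5564 0.0446 0.084 ]
holeL [0.5063 0.2228 0.005 ]
holeR [ 0.5817 -0.0312  0.005 ]
rl 0.23619927625358664 0.2859864755940071 [0.56767497 0.10220354 0.105     ]
fl 0.2321570990581805 0.27219756487692004 [0.51778724 0.08765212 0.105     ]
hl 0.10201586339364126 0.285395739392338 [0.54202084 0.09353902 0.084     ]
holeL 0.264941397340424 0.2885930463273448 [0.54400752 0.09582209 0.005     ]
orange [0.52334327 0.31071998 0.061     ]
counter [0.4052716 0.3630993 0.02     ]
```

Everything agrees: yaw ≈ 0.285, head spacing 102 mm (104 given), middle ≈ (0.543, 0.0945). That puts head_left at about (0.528, 0.1445). I'll turn the tool and travel above it.

```bash
python3 -m handwheel '[[0,0,0,0,0,0,-0.13],[0,0,0,0,0,0,-0.13],[0,0,0,0,0,0,-0.13],[0,0,0,0,0,0,-0.13],[0,-15,-34,0,0,0,0],[0,-15,-34,0,0,0,0],[0,-15,-34,0,0,0,0],[0,-15,-34,0,0,0,0],[0,-15,-34,0,0,0,0],[0,-15,-34,0,0,0,0],[0,-15,-34,0,0,0,0],[0,-15,-34,0,0,0,0],[0,-15,-34,0,0,0,0],[0,-15,-34,0,0,0,0],[0,-15,-34,0,0,0,0],[0,-15,-34,0,0,0,0],[0,-15,-34,0,0,0,0],[0,-15,-34,0,0,0,0],[0,-15,-34,0,0,0,0],[0,-11,-41,0,0,0,0]]' 40
cat > near.py <<'E'
import sys,cv2
from rig import bot,optics
from h import *
from scipy.spatial.transform import Rotation as Ro
T=np.array([float(a) for a in sys.argv[2:4]])
s=bot.observe();R=Ro.from_quat(s["tcp_rot"]).as_matrix()
print("tcp",np.round(s["eef_pos"],4),"yaw",np.arctan2(-R[0,1],R[1,1]),"zax",R[:,2].round(4),"q",np.round(s["q"],2),s["contact_force"].__repr__())
d=np.r_[T,s["eef_pos"][2]]-s["eef_pos"];print("tool mm",R.T@d*1000)
c=optics.camera("wrist");np.savez("w.npz",**c)
cv2.imwrite(f"pics/{sys.argv[1]}.png",c["img"][:,:,::-1])
def pr(p):
    q=c["extrinsics"]@np.r_[p,1];q=c["mtx"]@q[:3];return q[:2]/q[2]
print("head px",pr(np.r_[T,.0865]))
E
python3 near.py w1 .528 .1445
```

```text
t: 2.15
eef_pos: [0.5281, 0.1436, 0.1763]
tcp_rot: [-0.141, 0.99, 0.0, 0.0]
contact_force: [-0.0, 0.8, 0.1]
width: 0.0917
grip_force: 0.0
tcp [0.5281 0.1436 0.1763] yaw 0.283600960461382 zax [ 1.e-04  3.e-04 -1.e+00] q [ 0.26  0.23  1.8   0.    1.11 -1.59] array([-0.01860286,  0.83015248,  0.12317443])
tool mm [-1.56886448e-01  9.42137659e-01  2.83419709e-04]
head px [318.74370602 195.28107947]
```

View pics/w1.png

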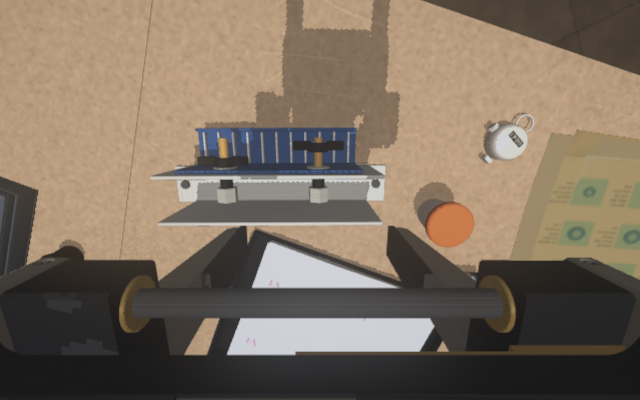

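The wrist view confirms the brass thread is on the +y bolt, here the image-right one. Its head is at (319,195), where predicted, and the plates run level in the image. I'll zoom once to refine.

```bash
python3 - <<'E'
import cv2
a=cv2.imread("pics/w1.png")[160:230,270:400]
cv2.imwrite("pics/w1z.png",cv2.resize(a,None,fx=6,fy=6,interpolation=cv2.INTER_CUBIC))
E
```

```text
(no output)
```

View pics/w1z.png

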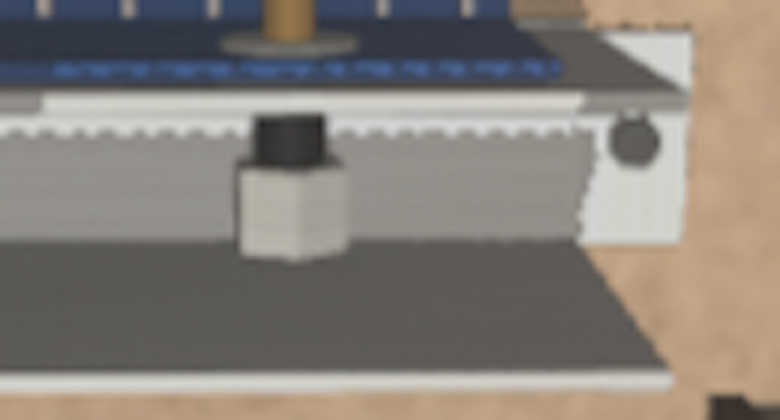

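The head's sides are at crop 240 and 348, its ridge at about 297, front end at y≈160 and rear end at y≈258. The plate top edges are at y≈95–110 (front) and 372–388 (rear).

```bash
python3 - <<'E'
from h import *
from rig import bot
c=np.load("w.npz")
th=.285;R=np.array([[np.cos(th),-np.sin(th)],[np.sin(th),np.cos(th)]])
f=lambda a,b,z:R.T@(ray(c,270+(a+.5)/6-.5,160+(b+.5)/6-.5,z)[:2]-bot.observe()["eef_pos"][:2])*1000
# offsets from TCP in bracket axes, mm
print("head side+", f(240,210,.078),"side-",f(348,210,.078))
print("ridge front",f(296,164,.0865),"rear",f(297,259,.0865))
print("front plate inner edge",f(300,109,.105),"rear inner",f(300,373,.105))
print("front plate outer edge",f(300,94,.105),"rear outer",f(300,389,.105))
print("end y: front",f(685,100,.105),"rear",f(673,380,.105))
E
```

```text
head side+ [-0.0670766 -4.0374046] side- [-0.03192656 16.53873772]
ridge front [-10.64448286   6.56759885] rear [7.4034524  6.75713832]
front plate inner edge [-23.87501657   7.11449819] rear inner [23.62791366  7.15032176]
front plate outer edge [-26.46128613   7.1125478 ] rear outer [26.63316679  7.15258812]
end y: front [-25.31592707  72.93970978] rear [25.05491127 73.71954889]
```

```bash
python3 - <<'E'
from h import *
from rig import bot
s=bot.observe();print(s["t"],s["eef_pos"],s["joint_vel"])
c=np.load("w.npz")
th=.285;R=np.array([[np.cos(th),-np.sin(th)],[np.sin(th),np.cos(th)]])
p=ray(c,270+(294)/6,160+211/6,.0865);print(p)
E=c["extrinsics"];print(-E[:3,:3].T@E[:3,3])
E
```

```text
2.2 [0.53092122 0.13871109 0.17638917] [ 7.33234383e-02 -2.07834891e-02  3.27327899e-02  1.81084703e-02
  9.80435900e-05  1.35875253e-01]
[0.52779509 0.144737   0.0865    ]
[0.4627196  0.12326899 0.38643162]
```

```bash
python3 -m handwheel '[[0,0,0,0,0,0,0],[0,0,0,0,0,0,0],[0,0,0,0,0,0,0],[0,0,0,0,0,0,0]]'; python3 near.py w2 .528 .1445
```

```text
t: 2.6
eef_pos: [0.5266, 0.1455, 0.1764]
tcp_rot: [-0.142, 0.99, 0.0, -0.0]
contact_force: [1.0, -0.4, 0.0]
width: 0.0919
grip_force: 0.0
tcp [0.5266 0.1455 0.1764] yaw 0.2847170603347414 zax [-2.e-04  1.e-04 -1.e+00] q [ 0.27  0.23  1.8   0.    1.11 -1.59] array([ 1.03151686, -0.38089219,  0.04102541])
tool mm [-1.08623133e+00 -1.33921471e+00 -3.85174683e-04]
head px [316.68354992 196.11618289]
```

```bash
python3 -m handwheel '[[0,0,0,10,0,0,0],[0,0,0,15,0,0,0],[0,0,0,15,0,0,0],[0,0,0,10,0,0,0],[0,0,0,5,0,0,0],[0,0,0,0,0,0,0],[0,0,0,0,0,0,0],[0,0,0,0,0,0,0],[0,0,0,0,0,0,0],[0,0,0,0,0,0,0],[0,0,0,0,0,0,0],[0,0,0,0,0,0,0]]'; python3 near.py w3 .528 .1445
```

```text
t: 3.85
eef_pos: [0.5272, 0.1445, 0.1215]
tcp_rot: [-0.141, 0.99, 0.0, 0.0]
contact_force: [0.7, 0.6, 0.4]
width: 0.0916
grip_force: 0.0
tcp [0.5272 0.1445 0.1215] yaw 0.28317036149597297 zax [ 1.e-04  0.e+00 -1.e+00] q [ 0.26  0.29  1.85  0.    0.99 -1.59] array([0.6569596 , 0.55234142, 0.40779734])
tool mm [-7.70636929e-01 -1.98152812e-01  8.51649271e-05]
head px [317.93073977 209.18940528]
```

View pics/w3.png

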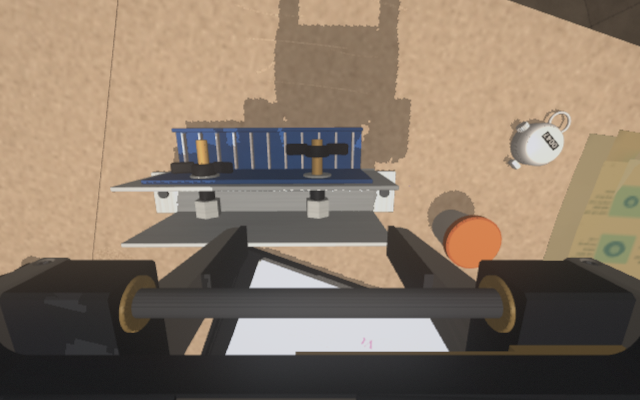

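The head is at (318,208), matching the prediction of (318,209). Descending now, checking contact force partway.

```bash
python3 -m handwheel '[[0,-1,0,5,0,0,0],[0,0,0,5,0,0,0],[0,0,0,5,0,0,0],[0,0,0,5,0,0,0],[0,0,0,5,0,0,0],[0,0,0,5,0,0,0],[0,0,0,0,0,0,0],[0,0,0,0,0,0,0],[0,0,0,0,0,0,0]]'
```

```text
t: 4.8
eef_pos: [0.5283, 0.1448, 0.0916]
tcp_rot: [-0.141, 0.99, 0.0, 0.0]
contact_force: [-0.3, 0.8, 0.4]
width: 0.0919
grip_force: 0.0
```

No contact, so I'll go on down to TCP z ≈ 0.056.

```bash
python3 -m handwheel '[[0,0,0,5,0,0,0],[0,0,0,5,0,0,0],[0,0,0,5,0,0,0],[0,0,0,5,0,0,0],[0,0,0,5,0,0,0],[0,0,0,5,0,0,0],[0,0,0,4,0,0,0],[0,0,0,2,0,0,0],[0,0,0,0,0,0,0],[0,0,0,0,0,0,0],[0,0,0,0,0,0,0],[0,0,0,0,0,0,0]]'; python3 near.py w4 .528 .1445
```

```text
t: 6.0
eef_pos: [0.5283, 0.1448, 0.0556]
tcp_rot: [-0.141, 0.99, 0.0, 0.0]
contact_force: [-0.2, 0.8, -0.1]
width: 0.0917
grip_force: 0.0
tcp [0.5283 0.1448 0.0556] yaw 0.28319865177660947 zax [ 4.e-04  1.e-04 -1.e+00] q [ 0.26  0.38  1.9  -0.    0.86 -1.59] array([-0.23794739,  0.75782125, -0.07936765])
tool mm [ 3.77328062e-01 -1.82599008e-01 -1.44985757e-04]
head px [318.26254701 233.62831955]
```

View pics/w4.png

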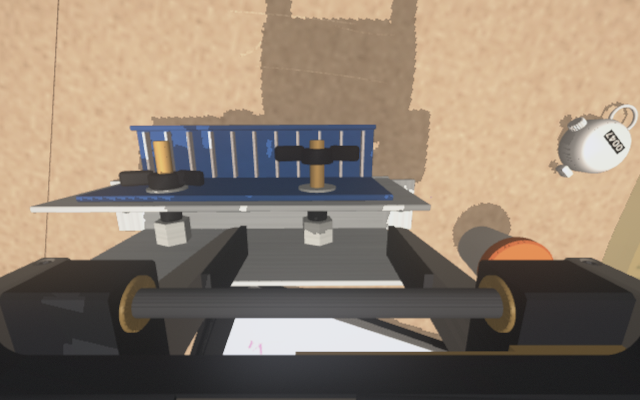

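The fingers are in the gap on either side of the loose bolt's head at (318,232), and the other head at (172,232) is outside the left finger. I'll close, gently at first.

```bash
python3 -m handwheel '[[0.3,0,0,0,0,0,0],[0.4,0,0,0,0,0,0],[0.5,0,0,0,0,0,0],[0.6,0,0,0,0,0,0],[0.65,0,0,0,0,0,0],[0.7,0,0,0,0,0,0],[0.75,0,0,0,0,0,0],[0.8,0,0,0,0,0,0],[0.85,0,0,0,0,0,0],[1,0,0,0,0,0,0],[1,0,0,0,0,0,0],[1,0,0,0,0,0,0],[1,0,0,0,0,0,0],[1,0,0,0,0,0,0]]' 20
```

```text
t: 7.45
eef_pos: [0.5282, 0.1447, 0.0554]
tcp_rot: [-0.141, 0.99, -0.0, 0.0]
contact_force: [0.5, 0.5, -0.7]
width: 0.0009
grip_force: 0.0
```

```bash
python3 - <<'E'
from rig import optics;import cv2
a=optics.camera("wrist")["img"][:,:,::-1];b=optics.camera("side")["img"][:,:,::-1]
cv2.imwrite("pics/w5.png",cv2.vconcat([cv2.resize(a[120:400,100:520],(600,400)),cv2.resize(b[140:270,200:400],(600,390))])[:,:][:600] if 0 else cv2.hconcat([cv2.resize(a[120:400,140:500],(400,311)),cv2.resize(b[130:280,210:400],(394,311))]))
E
```

```text
(no output)
```

View pics/w5.png

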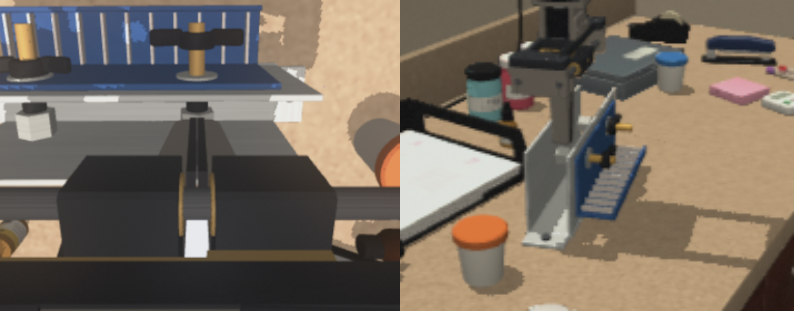

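The fingers closed fully (0.9 mm), so the head isn't between them. In the wrist half, closed fingers cover the head with the sleeve still visible in front. In the side half, the tips show in the gap's end. I'll check where the tips really are.

```bash
python3 - <<'E'
from rig import bot,optics;import cv2
from h import *
s=bot.observe();p=s["eef_pos"];print(s["t"],p,s["width"])
def pr(c,p):
    q=c["mtx"]@(c["extrinsics"]@np.r_[p,1])[:3];return (q[:2]/q[2])
c=optics.camera("side");w=optics.camera("wrist")
th=.285
B=lambda x,y,z:np.array([.5427+x*np.cos(th)-y*np.sin(th),.0945+x*np.sin(th)+y*np.cos(th),z])
im=cv2.resize(c["img"][120:240,240:400,::-1],None,fx=5,fy=5,interpolation=cv2.INTER_CUBIC)
def d(P,col):
    u=pr(c,P);v=((u-[240,120])*5).astype(int);cv2.circle(im,tuple(map(int,v)),4,col,1);return u.round(1)
print("tcp side",d(p,(0,0,255)),"tcp wrist",pr(w,p))
print("grasp",d(p+[0,0,.019],(0,255,0)))
for x in(-.022,.024):
  for z in (.005,.105): d(B(x,.12,z),(255,0,255))
d(B(0,.052,.075),(255,255,0)); print("head wrist",pr(w,B(-.008,.052,.075)),pr(w,B(.008,.052,.0865)))
cv2.imwrite("pics/s6.png",im)
E
```

```text
7.55 [0.52811005 0.14473341 0.05537161] 0.0006681355216923795
tcp side [288.5 211.5] tcp wrist [318.31554828 220.16748351]
grasp [288.4 204.7]
head wrist [318.01340518 217.87618347] [318.10245715 244.84267819]
```

View pics/s6.png

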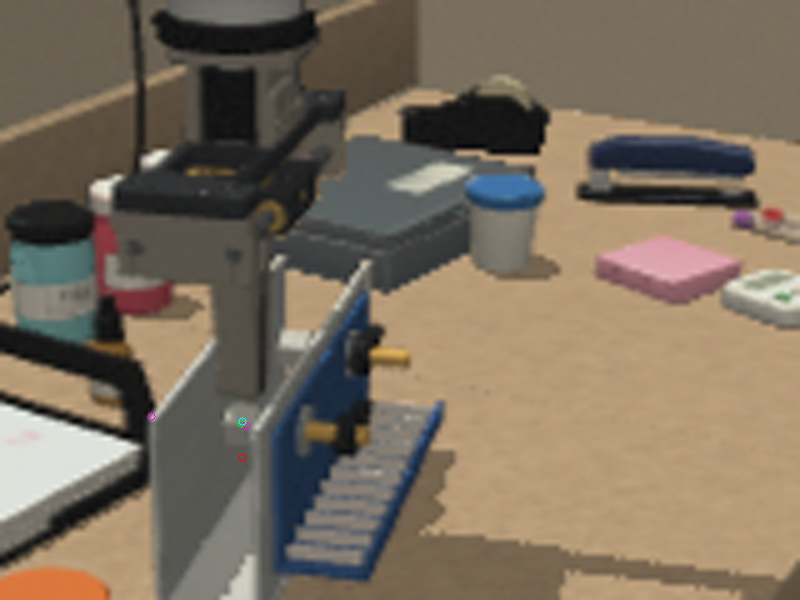

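The overlay shows the tips ending at crop y≈400, just above the head at (240,425). That is roughly 30 mm higher than the reported TCP (red, y=457). I'll check whether this was also so at the start, with the fingers open.

```bash
python3 - <<'E'
from rig import optics
from h import *
from scipy.spatial.transform import Rotation as Ro
c=optics.camera("side")
def pr(p):
    q=c["mtx"]@(c["extrinsics"]@np.r_[p,1])[:3];return (q[:2]/q[2]).round(1)
R=Ro.from_quat([.118,.993,-.001,0]).as_matrix();p=np.array([.146,.607,.176])
for y in(-.064,-.046,.046,.064): print("open",y,[pr(p+R@[x,y,z]) for x in(-.01,.01) for z in (0,-.03)])
R=Ro.from_quat([-.141,.99,0,0]).as_matrix();p=np.array([.5281,.1447,.0554])
for y in(-.018,.0,.018): print("closed",y,[((pr(p+R@[x,y,z])-[240,120])*5).round() for x in(-.01,.01) for z in (0,-.03)])
E
```

```text
open -0.064 [array([387.6, 315.4]), array([389.7, 294. ]), array([402.9, 323.5]), array([405.4, 301.6])]
open -0.046 [array([378.9, 323.5]), array([380.8, 301.6]), array([394.4, 332. ]), array([396.7, 309.7])]
open 0.046 [array([325.2, 373.4]), array([325.6, 349.2]), array([341.6, 385. ]), array([342.6, 360.4])]
open 0.064 [array([312.4, 385.2]), array([312.4, 360.5]), array([329. , 397.7]), array([329.6, 372.6])]
closed -0.018 [array([233., 441.]), array([232., 388.]), array([272., 445.]), array([271., 391.])]
closed 0.0 [array([223., 456.]), array([222., 402.]), array([262., 460.]), array([261., 405.])]
closed 0.018 [array([213., 471.]), array([212., 416.]), array([252., 474.]), array([251., 420.])]
```

The start picture shows the same offset: observed tips at (335,352), where a tip 30 mm short of the reported TCP would be. So the real fingertips end about 31–37 mm short of the reported TCP, and closing empty agrees, since they shut just above the head. I trust the picture and the contact evidence. I'll open, then go about 33 mm deeper in stages, watching the force.

```bash
python3 -m handwheel '[[0,0,0,0,0,0,0],[0,0,0,0,0,0,0],[0,0,0,0,0,0,0],[0,0,0,0,0,0,0],[0,0,0,0,0,0,0],[0,0,0,0,0,0,0],[0,0,0,0,0,0,0],[0,0,0,0,0,0,0],[0,0,0,0,0,0,0],[0,0,0,0,0,0,0],[0,0,0,3,0,0,0],[0,0,0,3,0,0,0],[0,0,0,3,0,0,0],[0,0,0,3,0,0,0],[0,0,0,3,0,0,0],[0,0,0,0,0,0,0],[0,0,0,0,0,0,0],[0,0,0,0,0,0,0]]' 20
python3 - <<'E'
from rig import optics;import cv2
c=optics.camera("side");cv2.imwrite("pics/s7.png",cv2.resize(c["img"][120:240,240:400,::-1],None,fx=5,fy=5,interpolation=cv2.INTER_CUBIC))
E
```

```text
t: 9.5
eef_pos: [0.5283, 0.1448, 0.0405]
tcp_rot: [-0.141, 0.99, 0.0, 0.0]
contact_force: [0.1, -0.4, 0.5]
width: 0.0919
grip_force: 0.0
```

View pics/s7.png

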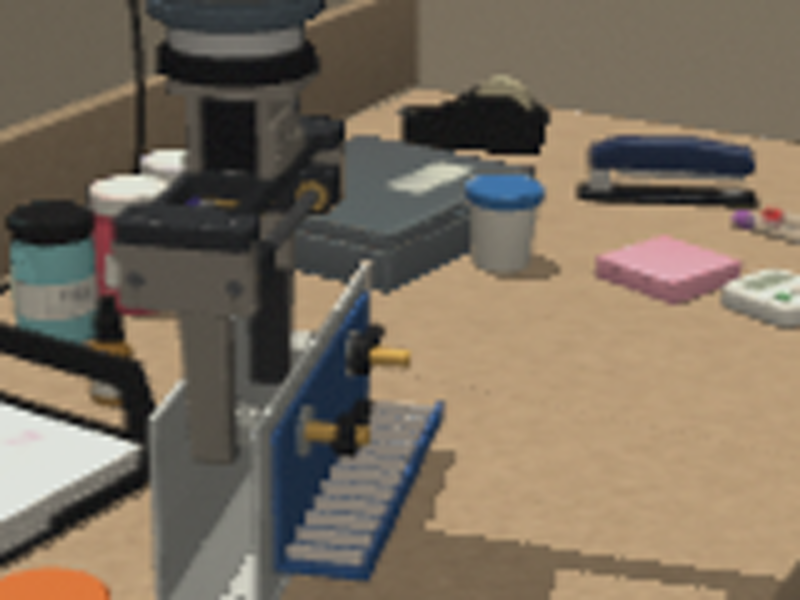

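The near finger's outer face now ends at crop (193,458)–(237,465), inside the gap, and the head is at about (245,425) just behind it. From these corners I'll compute the tip height.

```bash
python3 - <<'E'
from rig import optics,bot
from h import *
c=optics.camera("side");s=bot.observe();p=s["eef_pos"]
yb=np.array([-np.sin(.284),np.cos(.284)])
def pr(p):
    q=c["mtx"]@(c["extrinsics"]@np.r_[p,1])[:3];return (q[:2]/q[2]-[240,120])*5
xb=np.array([yb[1],-yb[0]])
for y in (.058,.064):
  for z in (.055,.06,.065,.07,.075,.08): print(y,z,[pr(np.r_[p[:2]+yb*y+xb*x,z]).round() for x in(.01,-.01)])
E
```

```text
0.058 0.055 [array([189., 507.]), array([229., 511.])]
0.058 0.06 [array([189., 497.]), array([229., 502.])]
0.058 0.065 [array([188., 488.]), array([229., 492.])]
0.058 0.07 [array([188., 479.]), array([228., 483.])]
0.058 0.075 [array([187., 469.]), array([228., 473.])]
0.058 0.08 [array([187., 460.]), array([228., 464.])]
0.064 0.055 [array([185., 512.]), array([226., 517.])]
0.064 0.06 [array([185., 503.]), array([225., 507.])]
0.064 0.065 [array([184., 494.]), array([225., 498.])]
0.064 0.07 [array([184., 484.]), array([225., 488.])]
0.064 0.075 [array([184., 474.]), array([225., 479.])]
0.064 0.08 [array([183., 465.]), array([224., 469.])]
```

Tip z is about 0.078, an offset of roughly 37 mm. The carriage underside is at about 0.158, so 21 mm further down is clear of the 0.105 plates.

```bash
python3 -m handwheel '[[0,0,0,3,0,0,0],[0,0,0,3,0,0,0],[0,0,0,3,0,0,0],[0,0,0,3,0,0,0],[0,0,0,3,0,0,0],[0,0,0,3,0,0,0],[0,0,0,3,0,0,0],[0,0,0,0,0,0,0],[0,0,0,0,0,0,0]]'
python3 -m handwheel '[[0.3,0,0,0,0,0,0],[0.4,0,0,0,0,0,0],[0.5,0,0,0,0,0,0],[0.6,0,0,0,0,0,0],[0.65,0,0,0,0,0,0],[0.7,0,0,0,0,0,0],[0.74,0,0,0,0,0,0],[0.78,0,0,0,0,0,0],[0.82,0,0,0,0,0,0],[0.9,0,0,0,0,0,0],[1,0,0,0,0,0,0],[1,0,0,0,0,0,0],[1,0,0,0,0,0,0],[1,0,0,0,0,0,0]]' 20
```

```text
t: 10.5
eef_pos: [0.5281, 0.1447, 0.0193]
tcp_rot: [-0.141, 0.99, -0.0, -0.0]
contact_force: [0.4, 0.1, 0.2]
width: 0.0917
grip_force: 0.0
t: 11.9
eef_pos: [0.5281, 0.1448, 0.0194]
tcp_rot: [-0.141, 0.99, 0.0, -0.0]
contact_force: [-1.0, 1.5, -0.0]
width: 0.0203
grip_force: 20.0
```

The opening is 20.3 mm, which is the 20 mm across flats, and the grip is 20 N. I'll firm up the grip and let it settle.

```bash
python3 -m handwheel '[[1,0,0,0,0,0,0],[1,0,0,0,0,0,0],[1,0,0,0,0,0,0],[1,0,0,0,0,0,0],[1,0,0,0,0,0,0],[1,0,0,0,0,0,0],[1,0,0,0,0,0,0],[1,0,0,0,0,0,0]]' 35
```

```text
t: 12.7
eef_pos: [0.5281, 0.1448, 0.0194]
tcp_rot: [-0.141, 0.99, 0.0, -0.0]
contact_force: [-0.4, 2.9, -0.3]
width: 0.0197
grip_force: 35.0
```

```bash
python3 -c "
from rig import bot
print(bot.finish_job())"
```

```text
the job is handed in; nothing more can be done
None
```

The job is handed in with the left (+y) bolt's head, the one with the backed-off nut, held across its flats at 35 N (19.7 mm opening); no verdict came back, the first close shut empty just above the head because the fingertips sit about 37 mm short of the reported TCP, and the final grasp height rests on my own picture estimate of that offset.

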